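# Clip the electrostatics wands into the kit tray in order of use

## Robot

A 6-joint arm with a two-finger parallel gripper is mounted at the origin on the work surface. World frame = base frame: x ahead of the robot, y to its left, z up, the work surface at z = 0. Lengths are in m, angles in rad, forces in N, time in s.
With the tool pointing down it reaches from about 0.325 to 0.85 m from the base axis. Payload 4.4 kg.
Tool frame: the origin (TCP) lies midway between the tips of the shut fingers; the grasp point (between the pads) lies 19 mm behind it; z points along the fingers, y is the direction in which the jaws open and shut (so a half turn about z gives the same grasp; the last joint's range is limited). The gripper opens to 94 mm and grips with 3 to 60 N. Pads are 16 mm wide; open, the fingers measure 119 mm over their backs; the gripper's body (75 mm by 177 mm) begins 78 mm behind the grasp point.
Start: joints at [1.046, 0.207, 1.542, -0, 1.393, -0.15], TCP at [0.21, 0.535, 0.205] pointing down, gripper open.
Joint ranges: [-2.73, 2.73], [-0.86, 2.22], [0.23, 2.46], [-1.11, 4.25], [0.08, 2.63], [-2.82, 2.82]. Speed limits (rad/s): [2.79, 2.79, 3.14, 3.14, 3.14, 3.14].

## Interface

Orientations are given as a unit quaternion [w, x, y, z].
In Python, from bench import * gives the robot as it stands. The module is installed in compiled form; this text tells all that it offers.
- The arm moves only by the tool drive_tool, never from a script. Its argument "deltas" is text: rows parted by semicolons, each of 6 numbers parted by spaces: the shift along the tool's x, y, z in mm, then the turn, a rotation vector about the tool's x, y, z in rad. In form: x y z wx wy wz; .... A call has 1 to 20 rows; each row shifts and turns the commanded pose from where the row before left it, along the tool's axes as they then stand; what a row does not reach is not made up. A row lasts 1/8 s, in which the tool goes at most 62.5 mm and 10.7 degrees, less where a joint would pass 70% of its speed; a pose out of reach is approached as far as the arm can. A call with a gripper value outside its range is refused whole. "grip" is the finger opening in mm, from 0 to 94, set as the call begins (left out, the last holds). The fingers move at their own pace and stop on an object; "force" is the grip in N (left out, the last holds). Time passes only in rows, so rows that do not move let the fingers close. It gives the time, the measured TCP pose, the force and the opening at its end, in the units of the state.
- read_state(): the state, without advancing time (a new reading comes with each control period).
- camera(name): name is "scene" or "top" or "wrist"; returns the picture (420x560x3 uint8, blue, green, red); there is no depth.
- get_calibration(name): a dict with "fx", "fy", "cx", "cy" (pixels), "R" (3x3) and "t" (3): a world point X has camera coordinates R X + t; the wrist camera has in their place "mount" (4x4, takes a point from camera to tool coordinates, whose origin is the TCP and whose axes are the flange's). Camera axes: x right, y down, z forward; pixel columns grow to the right and rows downward; lengths in m; the calibration is good to about 2 mm. A picture is of the moment at which its call begins: read the wrist's pose just before it. get_calibration takes no time and is no camera call.
- hand_in(): hands the job in, once; it reports no verdict.
The state is a dict: "time": time; "joint_pos": joint angles; "qvel": joint speeds; "tau": joint torques, N m; "tcp_pos": TCP position; "tool_rot": TCP orientation; "ft_force": force on the tool from outside, world axes, zero at the start; "ft_torque": the same for the moment, N m; "gripper_width": finger opening in m.
Only numpy, scipy, OpenCV 4.12 (cv2) and the standard library are available. Lean on these libraries where they do the work, as an engineer would, in place of code of your own. Each camera call takes 0.05 s, during which the arm holds its last target.

## Task

Put the three electrostatics wands from the grey mat into the kit tray in their order of use along the tray, counting from the end with the carrying handle: first the ball wand, then the disc wand, then the hook wand, all with their heads on the side of the shaft bar. Lay each handle on its own pair of spring clips and press it down until it has snapped home at both clips, feeling for it: press only as hard as it needs, without crushing the foam pad under the tray. Leave the other things on the bench as they are.

Things in the scene. Friction and masses are not known exactly. Their poses are not given: they have to be found in the camera images.
- tray: white kit tray lying captive on a 40 mm foam pad, 240 mm (x) by 286 mm (y, the tray's length), walls 22 mm high, floor 3 mm thick; origin under its centre, 40 mm above the bench, z up. Steel carrying handle stands out 35 mm at the +y end. Three places 72 mm apart along y; then a compartment (y below -88 mm) with two plug adaptors. Heads point to tray +x.
- foam_pad: grey foam pad 250 x 296 x 40 mm under the tray, fixed; origin under its centre, axes as the tray's. The tray and all in it stay up under 2.5 N, then sink level by about 0.8 mm per newton (crushed at 22 mm, about 30 N) while pressed, and come up again. So a height alone does not tell when a wand is home.
- shaft_bar (a point): middle of the top edge of the shaft bar, a white bar along the tray's y, 12 mm wide, its top 59 mm above the bench, 95 mm ahead (+x) of the places; the wands' shafts pass 2 mm above it.
- place1 (a point): the first, nearest to the carrying handle, place: where the middle of the handle (wand origin) lies when snapped home, 64 mm above the bench while nothing presses; axes as the tray's. One clip pair 32 mm ahead (+x) and one 32 mm behind, fingers fit between.
- place2 (a point): the second, middle, place: where the middle of the handle (wand origin) lies when snapped home, 64 mm above the bench while nothing presses; axes as the tray's. One clip pair 32 mm ahead (+x) and one 32 mm behind, fingers fit between.
- place3 (a point): the third, next to the compartment, place: where the middle of the handle (wand origin) lies when snapped home, 64 mm above the bench while nothing presses; axes as the tray's. One clip pair 32 mm ahead (+x) and one 32 mm behind, fingers fit between.
- clip1 (a point): front clip of place1, between its lips, 70 mm above the bench (6 mm above place1, 32 mm ahead). All six clips are alike: 14 mm long, two sprung jaws, round lips 13 mm apart, tops 78 mm above the bench. A handle laid on the lips stops 13 mm above its place; it takes 14 to 21 N from above on the middle of the handle to spread both clips, then it drops home and stays. About 10 mm play along x.
- rest1 (a point): rear rest of place1: top of the rear one of two dark rubber-faced rest bars, 12 mm wide, that run along the tray's y under the clips, 32 mm ahead of and 32 mm behind the places, tops 9 mm below the places; a handle that is home lies on both bars.
- ball_wand: wand with a steel ball of 22 mm diameter as its head. Origin: on its axis, middle of the handle; x axis level, towards the head. Black handle 18 mm diameter, x -50 to 50 mm, between 24 mm square, 6 mm thick end plates (they lie on the mat, axis 12 mm above it); 6 mm steel shaft x 55 to 110, then the head. About 75 g, balances 25 to 32 mm ahead of the origin. Starts at any of three spots on the mat, head away from the robot.
- ball_head (a point): middle of that head, 120 mm from the origin of the wand along x
- disc_wand: wand with a flat steel disc of 40 mm diameter, 3 mm thick, lying level as its head. Origin: on its axis, middle of the handle; x axis level, towards the head. Black handle 18 mm diameter, x -50 to 50 mm, between 24 mm square, 6 mm thick end plates (they lie on the mat, axis 12 mm above it); 6 mm steel shaft x 55 to 110, then the head. About 75 g, balances 25 to 32 mm ahead of the origin. Starts at any of three spots on the mat, head away from the robot.
- disc_head (a point): middle of that head, 128 mm from the origin of the wand along x
- hook_wand: wand with a steel hook bent from 6 mm rod, about 32 mm wide, lying level as its head. Origin: on its axis, middle of the handle; x axis level, towards the head. Black handle 18 mm diameter, x -50 to 50 mm, between 24 mm square, 6 mm thick end plates (they lie on the mat, axis 12 mm above it); 6 mm steel shaft x 55 to 110, then the head. About 75 g, balances 25 to 32 mm ahead of the origin. Starts at any of three spots on the mat, head away from the robot.
- hook_head (a point): middle of that head, 128 mm from the origin of the wand along x
- mat: grey bench mat 280 x 340 mm, 2 mm thick, fixed; origin under its centre. The wands start on it, 105 mm apart along its y, roughly along its x. Tray and mat may change sides, left and right.
- plug_c: black plug adaptor, 22 x 12 x 12 mm with a brass pin, loose on the mat between two wand shafts; origin under its middle. Leave it.
- plug_a: a plug adaptor like plug_c, loose in the front half of the tray's compartment. Leave it.
- plug_b: a plug adaptor like plug_c, loose in the rear half of the tray's compartment. Leave it.
- boss: grey boss-head clamp with a thumbscrew, 22 x 60 x 22 mm, loose on the mat between the other two wand shafts; origin under its block. Leave it.
- weight: brass laboratory weight, 40 mm diameter, 58 mm high, on the bench beyond the work; origin under it. Leave it standing.
- sphere_stand: steel sphere on a slim stand, base 70 mm, 152 mm high, beyond the work; origin under it. Leave it standing.

How it is judged:
At the end, for the whole second after the job is handed in: Counted from the carrying handle, the ball, disc and hook wand lie in places 1, 2 and 3, heads to the tray's +x: each handle's middle within 14 mm along and 4 mm across its place and no more than 3 mm above it (snapped home), level and in line within 0.07 rad, released and at rest (x of ball_wand in the frame of place1 between -0.014 and 0.014 m and y of ball_wand in the frame of place1 between -0.004 and 0.004 m and z of ball_wand in the frame of place1 between -0.004 and 0.003 m and angle between the x axis of ball_wand and the x axis of place1, either way round below 0.07 rad and x of ball_head in the frame of place1 above 0.08 m and linear speed of each of ball_wand, disc_wand, hook_wand below 0.02 m/s and x of disc_wand in the frame of place2 between -0.014 and 0.014 m and y of disc_wand in the frame of place2 between -0.004 and 0.004 m and z of disc_wand in the frame of place2 between -0.004 and 0.003 m and angle between the x axis of disc_wand and the x axis of place2, either way round below 0.07 rad and x of disc_head in the frame of place2 above 0.08 m and x of hook_wand in the frame of place3 between -0.014 and 0.014 m and y of hook_wand in the frame of place3 between -0.004 and 0.004 m and z of hook_wand in the frame of place3 between -0.004 and 0.003 m and angle between the x axis of hook_wand and the x axis of place3, either way round below 0.07 rad and x of hook_head in the frame of place3 above 0.08 m); the robot touches nothing.
It fails at once if the tray is rammed down until its foam pad is crushed (sunk 22 mm) (z of tray in the frame of foam_pad below 0.018 m).
It fails at once if a plug adaptor or the boss head is pushed away (distance of any of plug_a, plug_b, plug_c, boss from where it was at the start of the episode above 0.04 m).
It fails at once if the brass weight or the sphere stand is pushed away (distance of any of weight, sphere_stand from where it was at the start of the episode above 0.04 m).
It fails at once if the brass weight or the sphere stand is tipped over (angle between any of weight, sphere_stand's own z axis and vertical above 0.5 rad).
It also fails if it takes over 72 s, if anything falls off the work surface, if the arm or the gripper's body presses on something with over 40 N, if the wrist force passes 120 N, or if a joint passes its speed limit or range.

## Working session

There is one attempt and no reset: what is moved stays moved. The work goes in short steps, Python scripts to look and compute and a tool call to move; the robot and the scene stay as the last step left them, time stands still between calls to the robot, and variables do not carry over. Pictures are saved under pics/ and viewed, and the job is handed in when it is done.

Besides the shell and the picture viewer there is one more tool, called after ">>>" as a command line: name --argument value ..., lists and objects as JSON in quotes. drive_tool: Moves the arm, as the interface text tells. Its arguments: {"type":"object","properties":{"deltas":{"type":"string"},"grip":{"type":"number"},"force":{"type":"number"}},"required":["deltas"]}

```bash
mkdir -p pics; python3 - <<'E'
from bench import *
import cv2,json
s=read_state();print(s)
for n in ("top","scene"):
    cv2.imwrite(f"pics/{n}0.png",camera(n));print(n,get_calibration(n))
print(get_calibration("wrist"))
E
```

```text
{'time': 0.0, 'joint_pos': array([ 1.04650530e+00,  2.07418361e-01,  1.54297070e+00,  3.63020748e-05,
        1.39349820e+00, -1.50485590e-01]), 'qvel': array([-0.00050703, -0.00063478, -0.00182134, -0.00147409, -0.00139427,
       -0.00065965]), 'tau': array([ 7.81333183e-04, -3.70869076e+01, -2.81419659e+01,  6.97972463e-02,
        3.59135738e-02, -2.29695415e-04]), 'tcp_pos': array([0.20954387, 0.53457907, 0.20428382]), 'tool_rot': array([-3.96639717e-04,  1.85819494e-01,  9.82583228e-01, -1.07670609e-03]), 'ft_force': array([-0.98418008,  0.64389074,  0.21039936]), 'ft_torque': array([0.01608047, 0.05501011, 0.01807669]), 'gripper_width': 0.09422578135090717}
top {'fx': 475.1934316429385, 'fy': 475.1934316429385, 'cx': 275.286775783066, 'cy': 207.117921217084, 'R': array([[-3.97185925e-04, -9.99996215e-01, -2.72241646e-03],
       [-9.97609653e-01,  5.84354337e-04, -6.90987640e-02],
       [ 6.91000934e-02,  2.68846388e-03, -9.97606109e-01]]), 't': array([0.02523062, 0.59894946, 1.03478164])}
scene {'fx': 495.57583662739853, 'fy': 495.57583662739853, 'cx': 281.48311112729255, 'cy': 212.8821981924968, 'R': array([[ 0.15712018,  0.98756919,  0.00450951],
       [ 0.80305562, -0.12510404, -0.58262394],
       [-0.5748173 ,  0.09516336, -0.81272936]]), 't': array([-0.12425486, -0.43828067,  1.39762002])}
{'fx': 361.9810281196091, 'fy': 361.9810281196091, 'cx': 280.383190931752, 'cy': 210.82688633536662, 'mount': array([[-1.16412246e-05, -9.69993695e-01, -2.43130071e-01,
         6.96008227e-02],
       [ 9.99999381e-01,  2.59249197e-04, -1.08218331e-03,
         7.99898305e-05],
       [ 1.11274226e-03, -2.43129933e-01,  9.69993092e-01,
        -1.80243972e-01],
       [ 0.00000000e+00,  0.00000000e+00,  0.00000000e+00,
         1.00000000e+00]])}
```

View pics/top0.png

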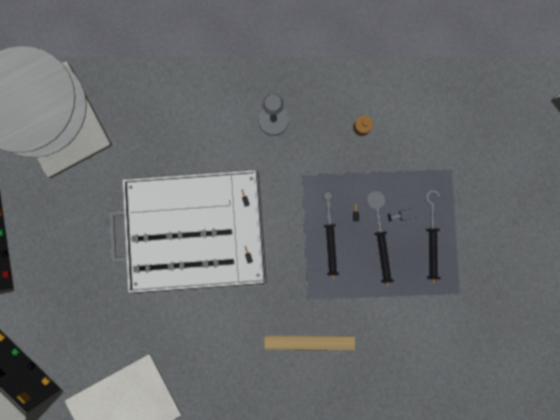

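View pics/scene0.png

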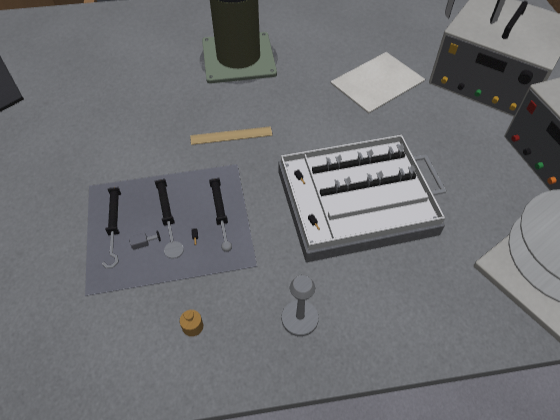

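```bash
python3 - <<'E'
import cv2
im=cv2.imread("pics/top0.png")
cv2.imwrite("pics/top_L.png",cv2.resize(im[80:330,40:290],None,fx=2.4,fy=2.4,interpolation=cv2.INTER_CUBIC))
cv2.imwrite("pics/top_R.png",cv2.resize(im[80:330,290:540],None,fx=2.4,fy=2.4,interpolation=cv2.INTER_CUBIC))
E
```

```text
(no output)
```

View crops.

View pics/top_L.png

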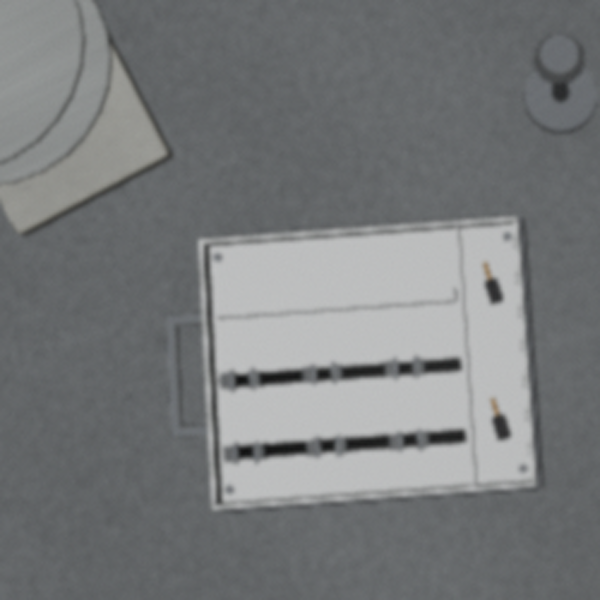

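View pics/top_R.png

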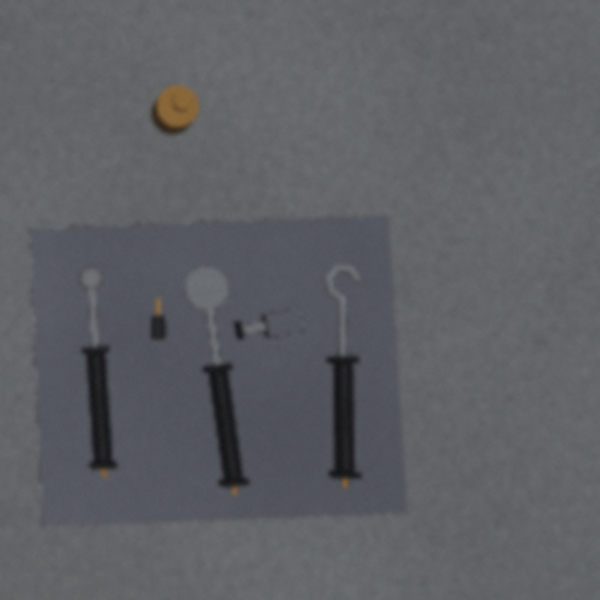

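```bash
cat > h.py <<'E'
from bench import *
import numpy as np, cv2
from scipy.spatial.transform import Rotation as R
def q2m(q): return R.from_quat([q[1],q[2],q[3],q[0]]).as_matrix()
def ray(n,u,v,st=None):
    c=get_calibration(n); d=np.array([(u-c['cx'])/c['fx'],(v-c['cy'])/c['fy'],1])
    if n!='wrist':
        Rm=np.array(c['R']); t=np.array(c['t']); return -Rm.T@t, Rm.T@d
    T=np.eye(4); T[:3,:3]=q2m(st['tool_rot']); T[:3,3]=st['tcp_pos']; M=T@np.array(c['mount'])
    return M[:3,3], M[:3,:3]@d
def at(n,u,v,z,st=None):
    o,d=ray(n,u,v,st); k=(z-o[2])/d[2]; return o+k*d
E
python3 - <<'E'
from h import *
L=lambda u,v,z:at('top',40+(u+.5)/2.4-.5,80+(v+.5)/2.4-.5,z)
Rr=lambda u,v,z:at('top',290+(u+.5)/2.4-.5,80+(v+.5)/2.4-.5,z)
np.set_printoptions(precision=4,suppress=True)
for n,a in dict(ball=[(95,349),(103,465),(91,277)],disc=[(217,367),(233,483),(207,288)],hook=[(342,359),(344,475),(342,285)]).items():
    f=Rr(*a[0],.026);r=Rr(*a[1],.026);h=Rr(*a[2],.014);d=f-r
    print(n,(f+r)/2,'len',np.hypot(*d[:2]),'yaw',np.arctan2(d[1],d[0]),'head',h, np.arctan2(*(h-r)[1::-1]))
# tray: known local points
loc=[];w=[]
for i,(f1,f2,r1,r2) in enumerate([((228,380),(253,380),(232,453),(258,452)),((310,374),(335,373),(315,447),(340,446)),((392,369),(418,367),(397,441),(422,439))]):
    f=(L(*f1,.075)+L(*f2,.075))/2; r=(L(*r1,.075)+L(*r2,.075))/2
    print('place',i+1,(f+r)/2,'d',f-r,np.arctan2(*(f-r)[1::-1]))
    loc+= [(32,-72*i),(-32,-72*i)]; w+=[f[:2]*1e3,r[:2]*1e3]
loc=np.array(loc,float);w=np.array(w)
lc=loc-loc.mean(0);wc=w-w.mean(0)
th=np.arctan2((lc[:,0]*wc[:,1]-lc[:,1]*wc[:,0]).sum(),(lc*wc).sum())
Rm=np.array([[np.cos(th),-np.sin(th)],[np.sin(th),np.cos(th)]])
print('yaw',th,'places',[(Rm@(np.array([0,-72*i])-loc.mean(0))+w.mean(0)) for i in range(3)],'res',w-(lc@Rm.T+w.mean(0)))
c=[L(*p,.062) for p in [(199,240),(520,217),(537,487),(212,510)]]
print('corners',c,'centre',np.mean(c,0), 'plugs',Rr(158,327,.014),Rr(265,328,.024))
E
```

```text
ball [ 0.5059 -0.0973  0.026 ] len 0.10594257077122234 yaw 0.06063619850027983 head [ 0.6263 -0.0922  0.014 ] 0.04766809082412638
disc [ 0.4895 -0.2122  0.026 ] len 0.1062757620730587 yaw 0.12178548186342554 head [ 0.6159 -0.2002  0.014 ] 0.10267941108789261
hook [ 0.4967 -0.3201  0.026 ] len 0.10555859466880581 yaw -0.005954740569286909 head [ 0.6186 -0.326   0.014 ] -0.0351842833473395
place 1 [0.4988 0.3064 0.075 ] d [0.063  0.0051 0.    ] 0.08137297390979263
place 2 [0.5042 0.2347 0.075 ] d [0.0635 0.0053 0.    ] 0.08278549689589862
place 3 [0.5094 0.1629 0.075 ] d [0.0626 0.0045 0.    ] 0.07180863459714228
yaw 0.07485513323536057 places [array([498.7586, 306.439 ]), array([504.1431, 234.6406]), array([509.5277, 162.8422])] res [[-0.363   0.1285]
 [ 0.4583 -0.2231]
 [-0.1029  0.2498]
 [ 0.2485 -0.2303]
 [-0.7144 -0.1029]
 [ 0.4735  0.178 ]]
corners [array([0.6552, 0.3522, 0.062 ]), array([0.6757, 0.0654, 0.062 ]), array([0.4363, 0.0499, 0.062 ]), array([0.4163, 0.3356, 0.062 ])] centre [0.5459 0.2008 0.062 ] plugs [ 0.5795 -0.1541  0.014 ] [ 0.5781 -0.2509  0.024 ]
```

```bash
cat >> h.py <<'E'
np.set_printoptions(precision=4,suppress=True)
def desired(psi):
    c,s=np.cos(psi),np.sin(psi)
    return np.array([[-c,-s,0],[-s,c,0],[0,0,-1]]).T
def plan(p,psi):
    st=read_state(); R0=q2m(st['tool_rot']); Rd=desired(psi)
    rv=R.from_matrix(R0.T@Rd).as_rotvec()
    dp=np.array(p)-st['tcp_pos']
    print('t',round(st['time'],3),'tcp',st['tcp_pos'],'psi',np.arctan2(-R0[1,0],-R0[0,0]),'F',st['ft_force'],'w',st['gripper_width'])
    print('turn first',rv,'then shift mm',Rd.T@dp*1e3,'(or shift before turn',R0.T@dp*1e3,')')
E
sed -i 's/^np.set/np.set/' h.py
python3 -c "
from h import *
plan([.506,-.0967,.14],.055)"
```

```text
t 0.1 tcp [0.2096 0.5346 0.2044] psi -0.37375603785806033 F [-0.5822  0.3432  0.4253] w 0.0937937611878647
turn first [-0.002  -0.0007 -0.4288] then shift mm [-261.2368 -646.6801   64.4143] (or shift before turn [-506.4597 -479.4054   65.2539] )
```

>>> drive_tool --deltas "0 0 0 0 0 -0.143; 0 0 0 -0.002 0 -0.143; 0 0 0 0 0 -0.143; -22 -54 0 0 0 0; -22 -54 0 0 0 0; -22 -54 0 0 0 0; -22 -54 0 0 0 0; -22 -54 0 0 0 0; -22 -54 0 0 0 0; -22 -54 0 0 0 0; -22 -54 0 0 0 0; -22 -54 10 0 0 0; -22 -54 10 0 0 0; -22 -54 20 0 0 0; -19 -53 24 0 0 0; 0 0 0 0 0 0; 0 0 0 0 0 0" --grip 50

```text
time: 2.22
tcp_pos: [0.5056, -0.0957, 0.1398]
tool_rot: [-0.001, -0.027, 1.0, 0.002]
ft_force: [-0.0, -0.2, 0.7]
gripper_width: 0.05
```

```bash
python3 -c "
from h import *
plan([.506,-.0967,.14],.055)
cv2.imwrite('pics/w1.png',camera('wrist'))"
```

```text
t 2.225 tcp [ 0.5056 -0.0957  0.1398] psi 0.054625491806097506 F [-0.0477 -0.1739  0.7419] w 0.049987819540154584
turn first [ 0.0032 -0.001  -0.0004] then shift mm [-0.3029 -1.0414 -0.1842] (or shift before turn [-0.3031 -1.0407 -0.1878] )
```

View pics/w1.png

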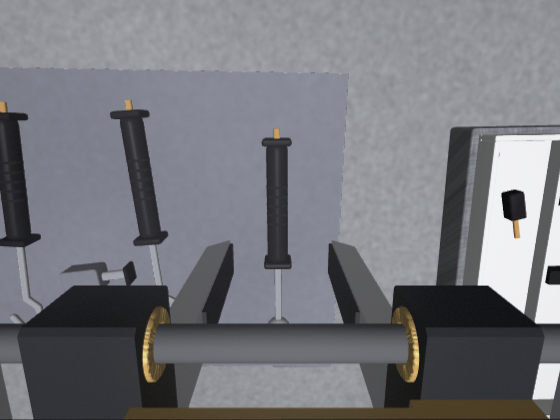

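```bash
python3 -c "
from h import *
st=read_state()
for n,r,f in [('ball',(276.5,142),(278,262)),('disc',(130,114),(151,238)),('hook',(10,117),(19,239))]:
    a=at('wrist',*f,.026,st);b=at('wrist',*r,.026,st);d=a-b
    print(n,(a+b)/2,np.hypot(*d[:2]),np.arctan2(d[1],d[0]))
plan([.506,-.0967,.005],.05)
"
```

```text
ball [ 0.5047 -0.0981  0.026 ] 0.10272877403944308 0.06596186764196976
disc [ 0.4892 -0.211   0.026 ] 0.10268528327543619 0.13008628315793597
hook [ 0.4965 -0.3145  0.026 ] 0.10151747433899612 -0.048819658177191284
t 2.275 tcp [ 0.5059 -0.0952  0.1404] psi 0.05587575620819958 F [-0.1017 -0.2299 -0.1837] w 0.04969984279062749
turn first [0.0025 0.0002 0.0059] then shift mm [ -0.0069  -1.4726 135.4341] (or shift before turn [  0.0244  -1.8147 135.4299] )
```

>>> drive_tool --deltas "0 -2 45 0.002 0 -0.005; 0 0 45 0 0 0; 0 0 25 0 0 0; 0 0 15 0 0 0; 0 0 6 0 0 0; 0 0 0 0 0 0" --grip 50

```text
time: 3.02
tcp_pos: [0.5071, -0.0979, 0.0051]
tool_rot: [0.001, -0.03, 1.0, -0.0]
ft_force: [0.3, -0.3, 0.8]
gripper_width: 0.0501
```

>>> drive_tool --deltas "0 0 0 0 0 0; 0 0 0 0 0 0; 0 0 0 0 0 0; 0 0 0 0 0 0; 0 0 0 0 0 0; 0 0 0 0 0 0" --grip 5 --force 45

```text
time: 3.78
tcp_pos: [0.5067, -0.0982, 0.0046]
tool_rot: [0.0, -0.03, 1.0, -0.0]
ft_force: [-0.4, -0.3, 2.8]
gripper_width: 0.0167
```

>>> drive_tool --deltas "0 0 -20 0 0 0; 0 0 -40 0 0 0; 0 0 -60 0 0 0; 0 0 -60 0 0 0; 0 0 0 0 0 0"

```text
time: 4.4
tcp_pos: [0.5104, -0.0995, 0.1902]
tool_rot: [0.006, -0.03, 1.0, -0.002]
ft_force: [-0.5, -0.4, -1.8]
gripper_width: 0.0173
```

```bash
python3 -c "
from h import *
plan([.499,.3064,.15],.075)
cv2.imwrite('pics/w2.png',camera('wrist'))"
```

```text
t 4.4 tcp [ 0.5104 -0.0995  0.1902] psi 0.060396841025520356 F [-0.4897 -0.373  -1.7515] w 0.01728583612223344
turn first [-0.0052  0.0117 -0.0146] then shift mm [-19.0541 405.6479  40.1809] (or shift before turn [-12.6575 406.083   38.2641] )
```

View pics/w2.png

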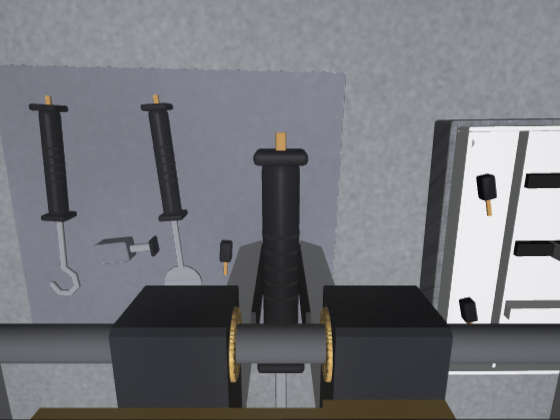

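```bash
cat >> h.py <<'E'
def intool(u,v,z):
    c=get_calibration('wrist');M=np.array(c['mount']);d=M[:3,:3]@np.array([(u-c['cx'])/c['fx'],(v-c['cy'])/c['fy'],1]);o=M[:3,3]
    return o+d*(z-o[2])/d[2]
E
python3 -c "
from h import *
for p in [(281,153),(280.5,164),(280.5,362),(280.5,372)]: print(intool(*p,-.021))
"
```

```text
[ 0.0558 -0.0001 -0.021 ]
[ 0.051  -0.0003 -0.021 ]
[-0.0491 -0.0003 -0.021 ]
[-0.055  -0.0003 -0.021 ]
```

>>> drive_tool --deltas "0 0 0 -0.003 0.005 -0.0146; -2 51 0 0 0 0; -2 51 0 0 0 0; -2 51 0 0 0 0; -2 51 0 0 0 0; -2 51 0 0 0 0; -2 51 0 0 0 0; -2 51 10 0 0 0; -2 49 20 0 0 0; 0 0 0 0 0 0; 0 0 0 0 0 0"

```text
time: 5.82
tcp_pos: [0.4905, 0.3071, 0.1531]
tool_rot: [-0.004, -0.038, 0.999, 0.0]
ft_force: [0.1, -0.4, -0.2]
gripper_width: 0.0167
```

```bash
python3 -c "
from h import *
plan([.499,.3064,.08],.075)
cv2.imwrite('pics/w3.png',camera('wrist'))"
```

```text
t 5.825 tcp [0.4905 0.3071 0.1531] psi 0.07556294969236246 F [ 0.1168 -0.4293 -0.2374] w 0.016694924761280414
turn first [ 0.0008 -0.0088  0.0006] then shift mm [-8.4042 -1.3614 73.0737] (or shift before turn [-9.045  -1.4266 72.9959] )
```

View pics/w3.png

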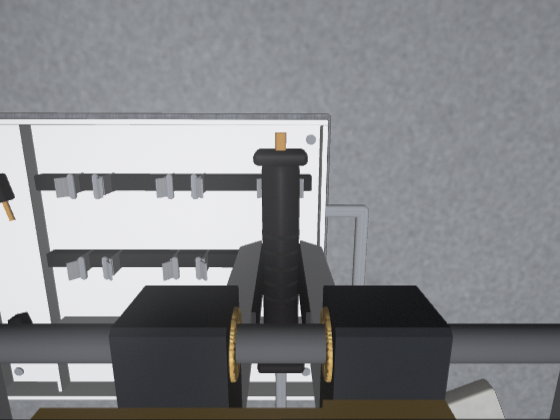

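```bash
python3 -c "
import cv2
im=cv2.imread('pics/w3.png')
cv2.imwrite('pics/w3c.png',cv2.resize(im[150:300,40:330],None,fx=2.7,fy=2.7,interpolation=cv2.INTER_CUBIC))"
```

```text
(no output)
```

View pics/w3c.png

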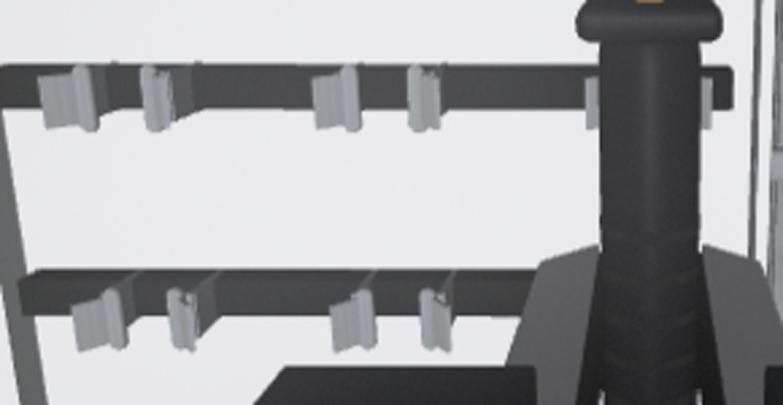

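```bash
python3 -c "
from h import *
st=read_state()
import sys
g=lambda u,v:at('wrist',40+(u+.5)/2.7-.5,150+(v+.5)/2.7-.5,.074,st)
for n,r,f in [(2,(385,97),(398.5,318)),(3,(118.5,98),(147,318)),(1,(649,97),(649,318))]:
    a,b=g(*f),g(*r);d=a-b
    print(n,b,a,(a+b)/2,np.hypot(*d[:2]),np.arctan2(d[1],d[0]))
"
```

```text
2 [0.4727 0.2334 0.074 ] [0.5363 0.2379 0.074 ] [0.5045 0.2356 0.074 ] 0.06381873560101768 0.07080826917917679
3 [0.4783 0.1616 0.074 ] [0.5416 0.1664 0.074 ] [0.51  0.164 0.074] 0.06353686680409407 0.07414227685458857
1 [0.4674 0.3045 0.074 ] [0.531  0.3092 0.074 ] [0.4992 0.3068 0.074 ] 0.06382659083906832 0.07412579062628132
```

>>> drive_tool --deltas "-8 -1 20 0 -0.0085 0; 0 0 25 0 0 0; 0 0 18 0 0 0; 0 0 6 0 0 0; 0 0 0 0 0 0; 0 0 0 0 0 0"

```text
time: 6.62
tcp_pos: [0.5009, 0.3082, 0.0875]
tool_rot: [0.003, -0.037, 0.999, 0.002]
ft_force: [0.6, 0.1, 0.2]
gripper_width: 0.0168
```

```bash
python3 -c "
from h import *
plan([.499,.3067,.067],.0745)"
```

```text
t 6.625 tcp [0.5009 0.3082 0.0875] psi 0.07468943971089671 F [0.5767 0.1463 0.222 ] w 0.016770059925793553
turn first [0.0037 0.0059 0.0002] then shift mm [ 1.9726 -1.3085 20.5133] (or shift before turn [ 2.0944 -1.3829 20.4964] )
```

>>> drive_tool --deltas "1 -1 10 0.002 0.003 0; 0 0 6 0 0 0; 0 0 0 0 0 0; 0 0 0 0 0 0"

```text
time: 7.12
tcp_pos: [0.4991, 0.3069, 0.0703]
tool_rot: [0.0, -0.037, 0.999, 0.0]
ft_force: [-0.4, 0.7, -1.1]
gripper_width: 0.0168
```

>>> drive_tool --deltas "0 0 2 0 0 0; 0 0 2 0 0 0; 0 0 2 0 0 0; 0 0 0 0 0 0"

```text
time: 7.62
tcp_pos: [0.4995, 0.3073, 0.0651]
tool_rot: [0.001, -0.037, 0.999, 0.001]
ft_force: [-1.2, 0.4, 4.6]
gripper_width: 0.0164
```

```bash
python3 -c "
from h import *
plan([.499,.3067,.067],.0745)"
```

```text
t 7.625 tcp [0.4995 0.3073 0.0651] psi 0.07475158147741995 F [-1.1737  0.3913  4.5656] w 0.016408483366732746
turn first [0.0017 0.002  0.0003] then shift mm [ 0.5709 -0.5267 -1.947 ] (or shift before turn [ 0.5672 -0.5232 -1.949 ] )
```

>>> drive_tool --deltas "0 0 2 0 0 0; 0 0 2 0 0 0; 0 0 1 0 0 0; 0 0 0 0 0 0"

```text
time: 8.12
tcp_pos: [0.4997, 0.3074, 0.061]
tool_rot: [0.001, -0.037, 0.999, 0.001]
ft_force: [-3.0, 1.1, 9.7]
gripper_width: 0.0166
```

>>> drive_tool --deltas "0 0 1 0 0 0; 0 0 1 0 0 0; 0 0 1 0 0 0; 0 0 0 0 0 0"

```text
time: 8.62
tcp_pos: [0.4998, 0.3074, 0.0586]
tool_rot: [0.001, -0.037, 0.999, 0.001]
ft_force: [-3.5, -0.0, 12.5]
gripper_width: 0.0165
```

>>> drive_tool --deltas "0 0 1 0 0 0; 0 0 1 0 0 0; 0 0 0 0 0 0"

```text
time: 9.0
tcp_pos: [0.4999, 0.3074, 0.0569]
tool_rot: [0.001, -0.037, 0.999, 0.001]
ft_force: [-5.1, -0.8, 13.6]
gripper_width: 0.0169
```

>>> drive_tool --deltas "0 0 1 0 0 0; 0 0 1 0 0 0; 0 0 0 0 0 0"

```text
time: 9.38
tcp_pos: [0.5, 0.3075, 0.0553]
tool_rot: [0.001, -0.037, 0.999, 0.001]
ft_force: [-5.4, -1.5, 15.7]
gripper_width: 0.0169
```

>>> drive_tool --deltas "0 0 1 0 0 0; 0 0 1 0 0 0; 0 0 0 0 0 0"

```text
time: 9.75
tcp_pos: [0.5001, 0.3075, 0.0537]
tool_rot: [0.001, -0.037, 0.999, 0.001]
ft_force: [-6.0, -0.8, 16.6]
gripper_width: 0.017
```

>>> drive_tool --deltas "0 0 1 0 0 0; 0 0 1 0 0 0; 0 0 0 0 0 0"

```text
time: 10.12
tcp_pos: [0.5002, 0.3075, 0.052]
tool_rot: [0.002, -0.038, 0.999, 0.001]
ft_force: [-5.4, -1.8, 19.5]
gripper_width: 0.0168
```

>>> drive_tool --deltas "0 0 1 0 0 0; 0 0 1 0 0 0; 0 0 0 0 0 0"

```text
time: 10.5
tcp_pos: [0.5003, 0.3076, 0.0503]
tool_rot: [0.002, -0.038, 0.999, 0.001]
ft_force: [-5.3, -1.4, 19.3]
gripper_width: 0.017
```

```bash
python3 -c "
from h import *
plan([.499,.3067,.067],.0745); print(read_state()['ft_torque'])
cv2.imwrite('pics/w4.png',camera('wrist'))
cv2.imwrite('pics/s4.png',camera('scene'))"
```

```text
t 10.5 tcp [0.5003 0.3076 0.0503] psi 0.07502398064163492 F [-5.3356 -1.378  19.2962] w 0.017001550178868757
turn first [0.0019 0.0032 0.0005] then shift mm [  1.3431  -0.7766 -16.6931] (or shift before turn [  1.2898  -0.7444 -16.6988] )
[-0.2996  1.2565  0.026 ]
```

View pics/w4.png

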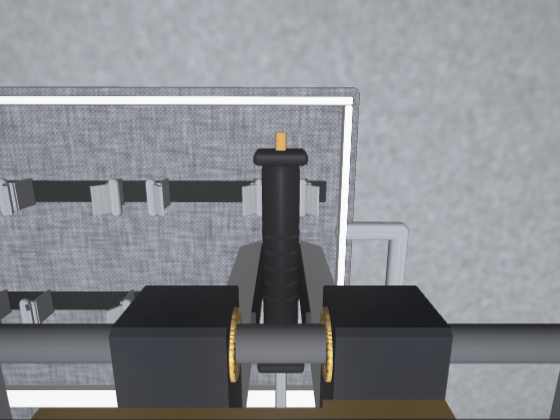

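>>> drive_tool --deltas "1 0 1 0 0 0; 0 0 0 0 0 0; 0 0 0 0 0 0"

```text
time: 10.98
tcp_pos: [0.5003, 0.3076, 0.0499]
tool_rot: [0.003, -0.038, 0.999, 0.001]
ft_force: [-5.8, -1.3, 21.8]
gripper_width: 0.0172
```

>>> drive_tool --deltas "0 0 1 0 0 0; 0 0 0 0 0 0; 0 0 0 0 0 0"

```text
time: 11.35
tcp_pos: [0.5004, 0.3076, 0.049]
tool_rot: [0.003, -0.038, 0.999, 0.001]
ft_force: [-5.0, -2.3, 22.3]
gripper_width: 0.0168
```

```bash
python3 -c "
from h import *
im=camera('wrist')
cv2.imwrite('pics/w5.png',cv2.resize(im[80:360,150:420],None,fx=2.1,fy=2.1,interpolation=cv2.INTER_CUBIC))
im=camera('scene')
cv2.imwrite('pics/s5.png',cv2.resize(im[110:270,260:460],None,fx=3,fy=3,interpolation=cv2.INTER_CUBIC))"
```

```text
(no output)
```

View pics/w5.png

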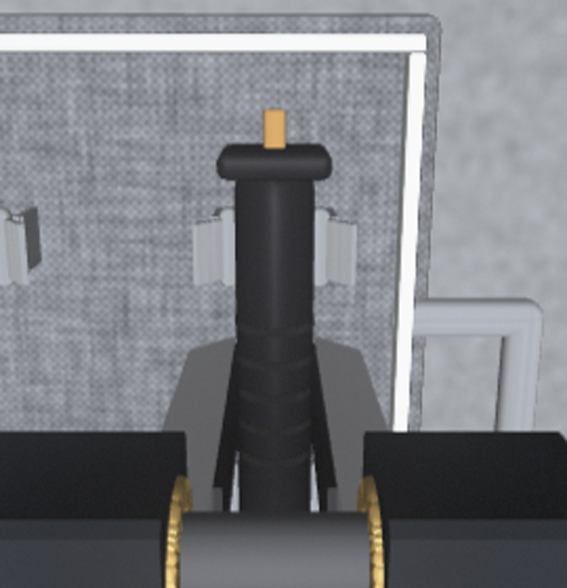

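View pics/s5.png

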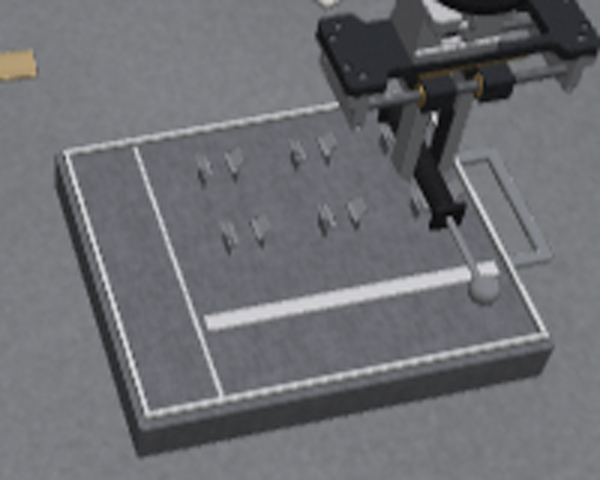

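>>> drive_tool --deltas "2 0 0 0 0 0; 2 0 0 0 0 0; 0 0 0 0 0 0; 0 0 0 0 0 0"

```text
time: 11.95
tcp_pos: [0.5003, 0.3077, 0.0503]
tool_rot: [0.007, -0.038, 0.999, 0.002]
ft_force: [0.1, -3.2, 19.1]
gripper_width: 0.017
```

```bash
python3 -c "
from h import *
plan([.499,.3067,.067],.0745); print(read_state()['ft_torque'])"
```

```text
t 11.95 tcp [0.5003 0.3077 0.0503] psi 0.07510442809602337 F [ 0.1214 -3.1633 19.1471] w 0.01698652406861126
turn first [0.003  0.0136 0.0006] then shift mm [  1.3283  -0.9528 -16.6744] (or shift before turn [  1.1012  -0.9012 -16.6939] )
[-0.449  -0.0865 -0.0403]
```

>>> drive_tool --deltas "0 -0.5 1 0 0 0; 0 0 1 0 0 0; 0 0 0 0 0 0; 0 0 0 0 0 0"

```text
time: 12.45
tcp_pos: [0.5003, 0.3077, 0.0487]
tool_rot: [0.007, -0.037, 0.999, 0.002]
ft_force: [-1.1, -0.9, 21.4]
gripper_width: 0.017
```

>>> drive_tool --deltas "0 0 1 0 0 0; 0 0 0 0 0 0; 0 0 0 0 0 0"

```text
time: 12.82
tcp_pos: [0.5003, 0.3077, 0.0478]
tool_rot: [0.007, -0.037, 0.999, 0.002]
ft_force: [-1.3, -2.0, 21.8]
gripper_width: 0.0169
```

>>> drive_tool --deltas "0 0 0 0 0.02 0; 0 0 0 0 0.02 0; 0 0 0 0 0 0; 0 0 0 0 0 0"

```text
time: 13.32
tcp_pos: [0.4994, 0.3074, 0.0455]
tool_rot: [-0.014, -0.037, 0.999, 0.001]
ft_force: [2.1, 0.4, 12.8]
gripper_width: 0.0167
```

```bash
python3 -c "
from h import *
plan([.499,.3067,.067],.0745); print(read_state()['ft_torque'])"
```

```text
t 13.325 tcp [0.4994 0.3074 0.0455] psi 0.07471568043361028 F [ 2.0881  0.3685 12.777 ] w 0.016655757810535007
turn first [ 0.0036 -0.0282  0.0002] then shift mm [  0.4337  -0.6556 -21.5083] (or shift before turn [  1.0391  -0.5783 -21.4898] )
[ 0.0854 -0.4007 -0.0278]
```

>>> drive_tool --deltas "0 0 0 0 -0.02 0; 0 0 1 0 -0.015 0; 0 0 1 0 0 0; 0 0 0 0 0 0; 0 0 0 0 0 0"

```text
time: 13.95
tcp_pos: [0.4998, 0.3074, 0.044]
tool_rot: [0.004, -0.037, 0.999, 0.002]
ft_force: [2.5, -0.2, 14.7]
gripper_width: 0.017
```

```bash
python3 -c "
from h import *
plan([.499,.3067,.067],.0745); print(read_state()['ft_torque'])"
```

```text
t 13.95 tcp [0.4998 0.3074 0.044 ] psi 0.07482382548919742 F [ 2.4996 -0.1826 14.6547] w 0.01702190998879526
turn first [0.0036 0.0076 0.0003] then shift mm [  0.8082  -0.6743 -22.966 ] (or shift before turn [  0.6348  -0.592  -22.9737] )
[-0.0047 -0.2417  0.0296]
```

>>> drive_tool --deltas "0 0 -4 0 0.005 0; 0 0 -4 0 0 0; 0 0 0 0 0 0; 0 0 0 0 0 0"

```text
time: 14.45
tcp_pos: [0.4996, 0.3074, 0.0505]
tool_rot: [0.001, -0.037, 0.999, 0.002]
ft_force: [5.2, 0.4, 6.6]
gripper_width: 0.0168
```

>>> drive_tool --deltas "0 0 0 0 0 0; 0 0 0 0 0 0; 0 0 0 0 0 0; 0 0 0 0 0 0" --grip 40

```text
time: 14.95
tcp_pos: [0.4934, 0.3056, 0.0466]
tool_rot: [-0.005, -0.037, 0.999, -0.0]
ft_force: [0.0, -0.4, 0.2]
gripper_width: 0.04
```

>>> drive_tool --deltas "0 0 -20 0 0 0; 0 0 -40 0 0 0; 0 0 -50 0 0 0; 0 0 0 0 0 0; 0 0 0 0 0 0"

```text
time: 15.58
tcp_pos: [0.4947, 0.3057, 0.1568]
tool_rot: [-0.005, -0.037, 0.999, 0.0]
ft_force: [-0.7, -0.6, -1.0]
gripper_width: 0.0399
```

```bash
python3 -c "
from h import *
plan([.4893,-.2115,.14],.12)
im=camera('wrist')
cv2.imwrite('pics/w6.png',im)
im=camera('scene')
cv2.imwrite('pics/s6.png',cv2.resize(im[110:270,260:460],None,fx=3,fy=3,interpolation=cv2.INTER_CUBIC))"
```

```text
t 15.575 tcp [0.4947 0.3057 0.1568] psi 0.07487615869921428 F [-0.746  -0.5611 -1.0035] w 0.0398737700718983
turn first [ 0.0009 -0.0099 -0.0451] then shift mm [  67.2515 -512.8858   16.7808] (or shift before turn [  43.8784 -515.4086   16.8778] )
```

View pics/w6.png

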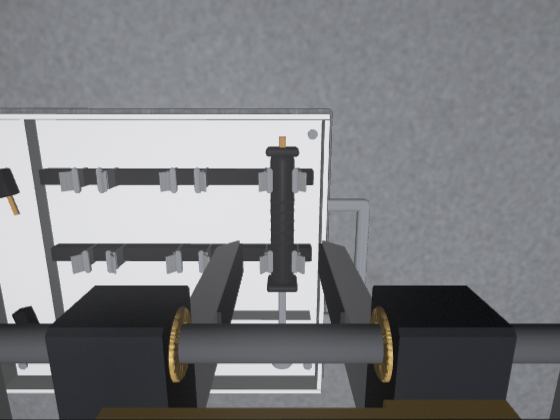

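View pics/s6.png

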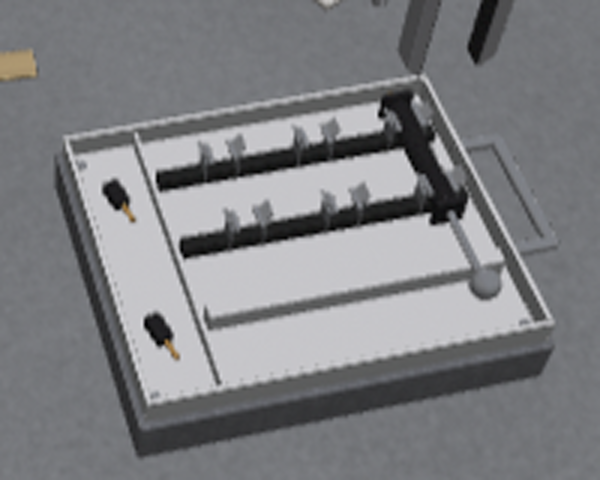

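>>> drive_tool --deltas "0 0 -20 0 -0.01 -0.045; 7 -52 0 0 0 0; 7 -52 0 0 0 0; 7 -52 0 0 0 0; 7 -52 0 0 0 0; 7 -52 0 0 0 0; 7 -52 0 0 0 0; 7 -51 0 0 0 0; 6 -50 10 0 0 0; 6 -50 10 0 0 0; 6 -50 17 0 0 0; 0 0 0 0 0 0; 0 0 0 0 0 0" --grip 50

```text
time: 17.3
tcp_pos: [0.4893, -0.2105, 0.1383]
tool_rot: [-0.001, -0.06, 0.998, 0.002]
ft_force: [-0.2, 0.8, 0.2]
gripper_width: 0.0499
```

```bash
python3 -c "
from h import *
plan([.4893,-.2115,.005],.12)
cv2.imwrite('pics/w7.png',camera('wrist'))"
```

```text
t 17.3 tcp [ 0.4893 -0.2105  0.1383] psi 0.11924693986581487 F [-0.2053  0.7797  0.2194] w 0.04991526261570242
turn first [ 0.0037 -0.0013 -0.0008] then shift mm [  0.0862  -1.0317 133.2829] (or shift before turn [ -0.0829  -1.5234 133.2781] )
```

View pics/w7.png

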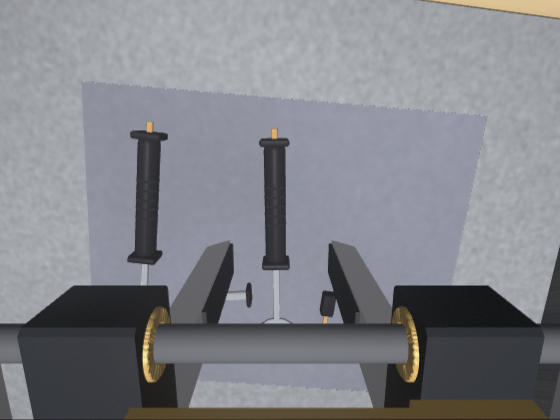

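>>> drive_tool --deltas "0 -2 45 0.003 0 0; 0 0 45 0 0 0; 0 0 25 0 0 0; 0 0 13 0 0 0; 0 0 5 0 0 0; 0 0 0 0 0 0" --grip 50

```text
time: 18.1
tcp_pos: [0.4914, -0.2135, 0.0075]
tool_rot: [0.001, -0.06, 0.998, -0.001]
ft_force: [0.4, 0.2, -0.7]
gripper_width: 0.0496
```

>>> drive_tool --deltas "0 0 0 0 0 0; 0 0 0 0 0 0; 0 0 0 0 0 0; 0 0 0 0 0 0; 0 0 0 0 0 0; 0 0 0 0 0 0" --grip 5 --force 45

```text
time: 18.85
tcp_pos: [0.4908, -0.2137, 0.007]
tool_rot: [0.001, -0.06, 0.998, -0.001]
ft_force: [-0.3, 0.3, 2.6]
gripper_width: 0.0165
```

>>> drive_tool --deltas "0 0 -20 0 0 0; 0 0 -40 0 0 0; 0 0 -60 0 0 0; 0 0 -60 0 0 0; 0 0 0 0 0 0"

```text
time: 19.48
tcp_pos: [0.494, -0.2153, 0.1927]
tool_rot: [0.006, -0.06, 0.998, -0.004]
ft_force: [-0.1, -0.6, -1.5]
gripper_width: 0.0168
```

```bash
python3 -c "
from h import *
plan([.5043,.235,.15],.0745)
cv2.imwrite('pics/w8.png',camera('wrist'))"
```

```text
t 19.475 tcp [ 0.494  -0.2153  0.1927] psi 0.11996435722658758 F [-0.1299 -0.6258 -1.4582] w 0.016783027845913
turn first [-0.0093  0.0108  0.0454] then shift mm [-43.8108 448.2573  42.6947] (or shift before turn [-63.6848 446.1967  39.1092] )
```

View pics/w8.png

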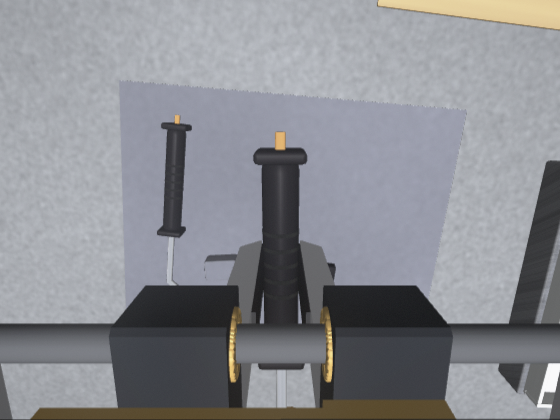

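>>> drive_tool --deltas "0 0 0 -0.004 0.001 0.045; -5 56 0 0 0 0; -5 56 0 0 0 0; -5 56 0 0 0 0; -5 56 0 0 0 0; -5 56 0 0 0 0; -5 56 0 0 0 0; -5 56 20 0 0 0; -5 55 30 0 0 0; 0 0 20 0 0 0; 0 0 15 0 0 0; 0 0 5 0 0 0; 0 0 0 0 0 0; 0 0 0 0 0 0"

```text
time: 21.28
tcp_pos: [0.4978, 0.2351, 0.0988]
tool_rot: [0.001, -0.037, 0.999, 0.001]
ft_force: [-0.4, -0.2, -1.6]
gripper_width: 0.0171
```

```bash
python3 -c "
from h import *
plan([.5043,.235,.070],.0745)
im=camera('wrist')
plan([.5043,.235,.070],.0745)
cv2.imwrite('pics/w9.png',im)"
```

```text
t 21.275 tcp [0.4978 0.2351 0.0988] psi 0.07362220525779077 F [-0.3515 -0.2177 -1.5779] w 0.017090909609856524
turn first [ 0.0026  0.0018 -0.0009] then shift mm [-6.4666 -0.6166 28.811 ] (or shift before turn [-6.4141 -0.6867 28.8211] )
t 21.325 tcp [0.4978 0.2353 0.0989] psi 0.0738624276489489 F [ 0.3962  0.0762 -0.8206] w 0.017037008314545184
turn first [ 0.0027  0.002  -0.0006] then shift mm [-6.4479 -0.7561 28.9454] (or shift before turn [-6.3896 -0.8297 28.9563] )
```

View pics/w9.png

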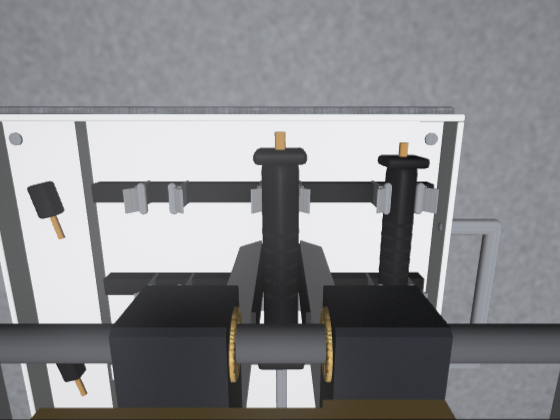

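>>> drive_tool --deltas "-6 -0.7 12 0.002 0.001 0; 0 0 9 0 0 0; 0 0 3 0 0 0; 0 0 0 0 0 0; 0 0 2 0 0 0; 0 0 2 0 0 0; 0 0 2 0 0 0; 0 0 0 0 0 0"

```text
time: 22.32
tcp_pos: [0.5032, 0.2354, 0.0684]
tool_rot: [-0.0, -0.037, 0.999, 0.0]
ft_force: [-1.7, -0.1, 3.0]
gripper_width: 0.017
```

```bash
python3 -c "
from h import *
plan([.5043,.235,.070],.0745)"
```

```text
t 22.325 tcp [0.5032 0.2354 0.0684] psi 0.0747803935308828 F [-1.7406 -0.1271  3.0008] w 0.017049589932977078
turn first [ 0.0004 -0.0003  0.0003] then shift mm [-1.0938 -0.5304 -1.6446] (or shift before turn [-1.0932 -0.5299 -1.6452] )
```

>>> drive_tool --deltas "0.5 0 2 0 0 0; 0.5 0 2 0 0 0; 0.5 0 2 0 0 0; 0.5 0 2 0 0 0; 0.5 0 2 0 0 0; 0 0 0 0 0 0; 0 0 0 0 0 0"

```text
time: 23.2
tcp_pos: [0.5033, 0.2356, 0.0607]
tool_rot: [0.003, -0.037, 0.999, 0.0]
ft_force: [-1.1, -1.7, 12.4]
gripper_width: 0.017
```

>>> drive_tool --deltas "0 0 1 0 0.02 0; 0 0 0 0 0.02 0; 0 0 0 0 0 0; 0 0 0 0 0 0"

```text
time: 23.7
tcp_pos: [0.5032, 0.2355, 0.0597]
tool_rot: [-0.018, -0.037, 0.999, -0.0]
ft_force: [-2.1, -0.7, 12.5]
gripper_width: 0.0168
```

```bash
python3 -c "
from h import *
plan([.5043,.235,.070],.0745);print(read_state()['ft_torque'])"
```

```text
t 23.7 tcp [0.5032 0.2355 0.0597] psi 0.0747900666971395 F [-2.0988 -0.6739 12.4792] w 0.016794929431892928
turn first [ 0.0008 -0.0353  0.0003] then shift mm [ -1.0828  -0.6288 -10.2762] (or shift before turn [ -0.7197  -0.6208 -10.3085] )
[-0.1985  0.174  -0.0861]
```

>>> drive_tool --deltas "0.2 0 1 0 0 0; 0.2 0 1 0 0 0; 0 0 0 0 0 0; 0 0 0 0 0 0"

```text
time: 24.2
tcp_pos: [0.5032, 0.2356, 0.0583]
tool_rot: [-0.017, -0.037, 0.999, -0.0]
ft_force: [-1.2, -1.5, 14.8]
gripper_width: 0.0169
```

>>> drive_tool --deltas "0.2 0 1 0 0 0; 0.2 0 1 0 0 0; 0 0 0 0 0 0; 0 0 0 0 0 0"

```text
time: 24.7
tcp_pos: [0.5032, 0.2356, 0.0568]
tool_rot: [-0.017, -0.037, 0.999, -0.0]
ft_force: [-1.1, -2.1, 16.2]
gripper_width: 0.0167
```

>>> drive_tool --deltas "0.2 0 1 0 0 0; 0.2 0 1 0 0 0; 0 0 0 0 0 0; 0 0 0 0 0 0"

```text
time: 25.2
tcp_pos: [0.5032, 0.2357, 0.0554]
tool_rot: [-0.016, -0.037, 0.999, -0.0]
ft_force: [-1.5, -2.6, 17.5]
gripper_width: 0.0166
```

>>> drive_tool --deltas "0.2 -0.4 1 0 0 0; 0.2 -0.4 1 0 0 0; 0 0 0 0 0 0; 0 0 0 0 0 0"

```text
time: 25.7
tcp_pos: [0.5033, 0.2355, 0.0539]
tool_rot: [-0.016, -0.037, 0.999, 0.001]
ft_force: [-2.1, -0.2, 17.9]
gripper_width: 0.0168
```

>>> drive_tool --deltas "0 0 0 0 -0.025 0; 0 0 0 0 -0.025 0; 0 0 0 0 -0.02 0; 0 0 0 0 0 0"

```text
time: 26.2
tcp_pos: [0.5037, 0.2355, 0.0539]
tool_rot: [0.02, -0.037, 0.999, 0.002]
ft_force: [-0.2, -0.5, 16.8]
gripper_width: 0.0169
```

```bash
python3 -c "
from h import *
plan([.5043,.235,.070],.0745);print(read_state()['ft_torque'])"
```

```text
t 26.2 tcp [0.5037 0.2355 0.0539] psi 0.07490530285755692 F [-0.2142 -0.5404 16.8275] w 0.01686447495556977
turn first [0.0022 0.0406 0.0005] then shift mm [ -0.5738  -0.559  -16.0574] (or shift before turn [ -1.2256  -0.5238 -16.022 ] )
[-0.0574  0.0284 -0.0446]
```

>>> drive_tool --deltas "0.2 0 1 0 0 0; 0.2 0 1 0 0 0; 0 0 0 0 0 0; 0 0 0 0 0 0"

```text
time: 26.7
tcp_pos: [0.5037, 0.2355, 0.0522]
tool_rot: [0.02, -0.037, 0.999, 0.002]
ft_force: [-1.7, -1.3, 19.7]
gripper_width: 0.0167
```

>>> drive_tool --deltas "0 0 1 0 0 0; 0 0 1 0 0 0; 0 0 0 0 0 0; 0 0 0 0 0 0"

```text
time: 27.2
tcp_pos: [0.5037, 0.2355, 0.049]
tool_rot: [0.02, -0.037, 0.999, 0.002]
ft_force: [3.5, 0.7, 9.9]
gripper_width: 0.017
```

>>> drive_tool --deltas "0 0 0 0 0.025 0; 0 0 0 0 0.025 0; 0 0 0 0 0.02 0; 0 0 0 0 0 0"

```text
time: 27.7
tcp_pos: [0.5032, 0.2354, 0.0484]
tool_rot: [-0.016, -0.037, 0.999, 0.001]
ft_force: [2.0, 1.2, 10.8]
gripper_width: 0.0167
```

```bash
python3 -c "
from h import *
plan([.5043,.235,.070],.0745);print(read_state()['ft_torque'])"
```

```text
t 27.7 tcp [0.5032 0.2354 0.0484] psi 0.07458490241336038 F [ 1.9521  1.2482 10.8203] w 0.01671059620108415
turn first [ 0.0023 -0.031   0.    ] then shift mm [ -1.0212  -0.5148 -21.5918] (or shift before turn [ -0.3522  -0.4645 -21.6142] )
[ 0.1353 -0.459  -0.0152]
```

>>> drive_tool --deltas "0 0 1 0 -0.02 0; 0 0 1 0 -0.012 0; 0 0 1 0 0 0; 0 0 0 0 0 0; 0 0 0 0 0 0"

```text
time: 28.32
tcp_pos: [0.5035, 0.2354, 0.0462]
tool_rot: [0.001, -0.037, 0.999, 0.001]
ft_force: [0.3, 0.4, 13.6]
gripper_width: 0.017
```

>>> drive_tool --deltas "0 0 -5 0 0 0; 0 0 -5 0 0 0; 0 0 0 0 0 0; 0 0 0 0 0 0"

```text
time: 28.82
tcp_pos: [0.5034, 0.2354, 0.0543]
tool_rot: [0.001, -0.037, 0.999, 0.001]
ft_force: [7.2, 2.4, 4.3]
gripper_width: 0.0171
```

>>> drive_tool --deltas "0 0 0 0 0 0; 0 0 0 0 0 0; 0 0 0 0 0 0; 0 0 0 0 0 0" --grip 40

```text
time: 29.32
tcp_pos: [0.4974, 0.2339, 0.0512]
tool_rot: [-0.005, -0.037, 0.999, -0.0]
ft_force: [-0.8, -0.3, -0.1]
gripper_width: 0.0392
```

>>> drive_tool --deltas "0 0 -20 0 0 0; 0 0 -40 0 0 0; 0 0 -50 0 0 0; 0 0 0 0 0 0; 0 0 0 0 0 0"

```text
time: 29.95
tcp_pos: [0.4987, 0.234, 0.1613]
tool_rot: [-0.005, -0.037, 0.999, -0.0]
ft_force: [-0.2, -0.3, -0.1]
gripper_width: 0.0399
```

```bash
python3 -c "
from h import *
plan([.4967,-.3165,.14],-.025)
im=camera('wrist')
cv2.imwrite('pics/w10.png',im)
im=camera('scene')
cv2.imwrite('pics/s10.png',cv2.resize(im[110:270,260:460],None,fx=3,fy=3,interpolation=cv2.INTER_CUBIC))"
```

```text
t 29.95 tcp [0.4987 0.234  0.1613] psi 0.07479716825542089 F [-0.1955 -0.3352 -0.0578] w 0.03993276503528823
turn first [-0.0005 -0.01    0.0998] then shift mm [ -11.8083 -550.4153   21.3383] (or shift before turn [  42.874  -548.8529   21.774 ] )
```

View pics/w10.png

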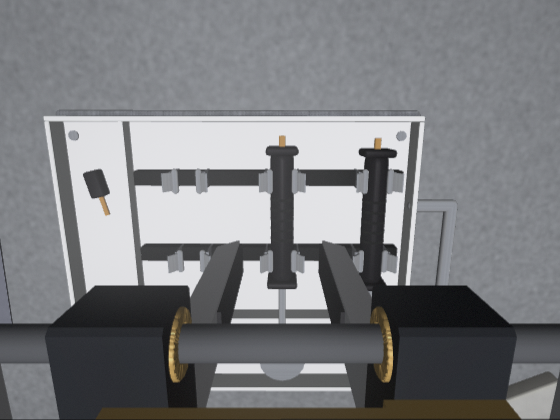

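View pics/s10.png

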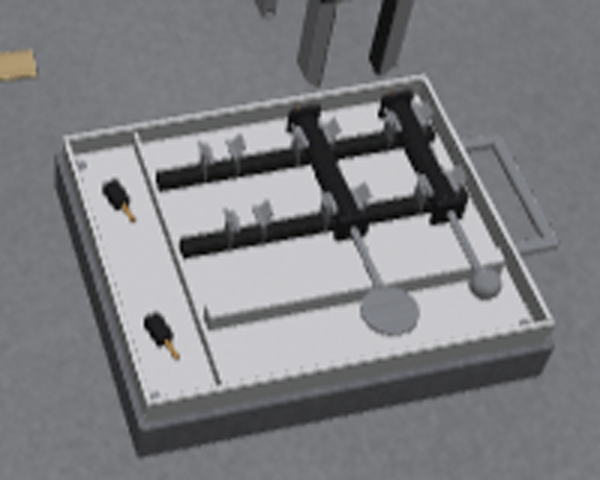

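>>> drive_tool --deltas "0 0 -20 0 -0.01 0.1; -1 -55 0 0 0 0; -1 -55 0 0 0 0; -1 -55 0 0 0 0; -1 -55 0 0 0 0; -1 -55 0 0 0 0; -1 -55 0 0 0 0; -1 -55 0 0 0 0; -1 -55 10 0 0 0; -2 -55 15 0 0 0; -2 -55 16 0 0 0; 0 0 0 0 0 0; 0 0 0 0 0 0" --grip 50

```text
time: 31.68
tcp_pos: [0.4967, -0.3148, 0.1394]
tool_rot: [-0.001, 0.013, 1.0, 0.001]
ft_force: [0.6, 0.2, -0.3]
gripper_width: 0.0498
```

```bash
python3 -c "
from h import *
plan([.4967,-.3165,.005],-.025)
cv2.imwrite('pics/w11.png',camera('wrist'))"
```

```text
t 31.675 tcp [ 0.4967 -0.3148  0.1394] psi -0.025695011729962924 F [ 0.6283  0.1523 -0.2711] w 0.04976075826177343
turn first [ 0.0026 -0.0015 -0.0007] then shift mm [ -0.0656  -1.6933 134.3843] (or shift before turn [ -0.2689  -2.0377 134.3792] )
```

View pics/w11.png

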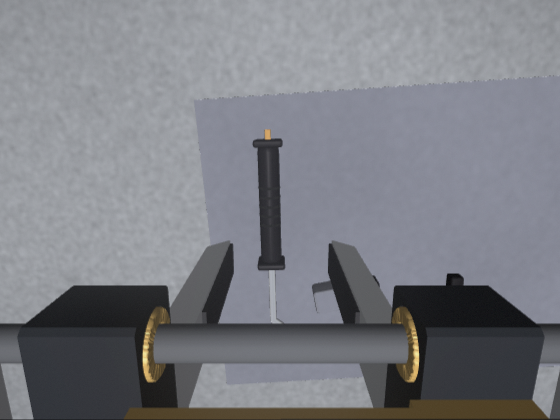

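```bash
python3 -c "
from h import *
st=read_state()
a=at('wrist',271.5,263,.026,st);b=at('wrist',267.5,143,.026,st);d=a-b
print((a+b)/2,np.hypot(*d[:2]),np.arctan2(d[1],d[0]),st['tcp_pos'],at('wrist',320,290,.024,st))"
```

```text
[ 0.4963 -0.3237  0.026 ] 0.10278386850305739 0.0006759286975648662 [ 0.4972 -0.3145  0.1401] [ 0.5754 -0.2813  0.024 ]
```

>>> drive_tool --deltas "0 -8 40 0.002 0 -0.023; 0 0 45 0 0 0; 0 0 27 0 0 0; 0 0 15 0 0 0; 0 0 8 0 0 0; 0 0 0 0 0 0" --grip 50

```text
time: 32.48
tcp_pos: [0.498, -0.324, 0.0066]
tool_rot: [0.001, 0.001, 1.0, -0.001]
ft_force: [-0.3, 0.2, -0.1]
gripper_width: 0.0497
```

>>> drive_tool --deltas "0 0 0 0 0 0; 0 0 0 0 0 0; 0 0 0 0 0 0; 0 0 0 0 0 0; 0 0 0 0 0 0; 0 0 0 0 0 0" --grip 5 --force 45

```text
time: 33.22
tcp_pos: [0.4977, -0.3243, 0.0064]
tool_rot: [0.001, 0.001, 1.0, -0.001]
ft_force: [-1.3, 1.0, 3.1]
gripper_width: 0.0166
```

>>> drive_tool --deltas "0 0 -20 0 0 0; 0 0 -40 0 0 0; 0 0 -60 0 0 0; 0 0 -60 0 0 0; 0 0 0 0 0 0; 0 0 0 0 0 0"

```text
time: 33.98
tcp_pos: [0.497, -0.3235, 0.1864]
tool_rot: [0.001, 0.001, 1.0, -0.001]
ft_force: [-0.6, -0.1, -1.4]
gripper_width: 0.0168
```

```bash
python3 -c "
from h import *
plan([.5097,.1634,.15],.0745)
cv2.imwrite('pics/w12.png',camera('wrist'))"
```

```text
t 33.975 tcp [ 0.497  -0.3235  0.1864] psi -0.002115782106160259 F [-0.5824 -0.0843 -1.3968] w 0.016752268063490592
turn first [-0.0024  0.0009 -0.0766] then shift mm [-48.859  484.589   36.3598] (or shift before turn [-11.5874 486.9931  35.2027] )
```

View pics/w12.png

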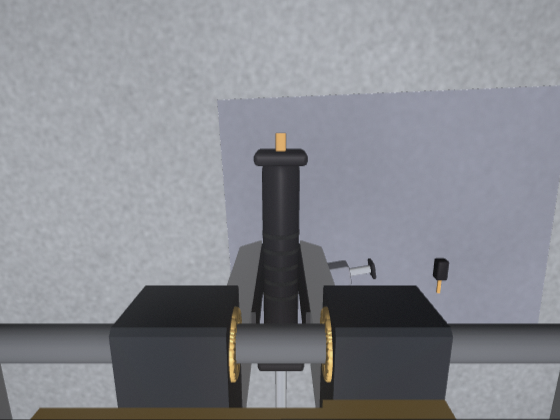

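>>> drive_tool --deltas "0 0 -5 0 0 -0.0766; -5 54 0 0 0 0; -5 54 0 0 0 0; -6 54 0 0 0 0; -5 54 0 0 0 0; -6 54 0 0 0 0; -5 54 0 0 0 0; -6 54 0 0 0 0; -5 54 10 0 0 0; -6 53 20 0 0 0; 0 0 30 0 0 0; 0 0 20 0 0 0; 0 0 10 0 0 0; 0 0 0 0 0 0; 0 0 0 0 0 0"

```text
time: 35.9
tcp_pos: [0.5108, 0.1632, 0.1005]
tool_rot: [0.001, -0.037, 0.999, -0.001]
ft_force: [0.2, 1.4, -0.7]
gripper_width: 0.017
```

```bash
python3 -c "
from h import *
plan([.5097,.1634,.0707],.0745)
im=camera('wrist')
cv2.imwrite('pics/w13.png',im)"
```

```text
t 35.9 tcp [0.5108 0.1632 0.1005] psi 0.0739324088786823 F [ 0.1789  1.3601 -0.6583] w 0.016996792731917437
turn first [-0.0022  0.0017 -0.0006] then shift mm [ 1.0643  0.2879 29.7983] (or shift before turn [ 1.1152  0.3535 29.7957] )
```

View pics/w13.png

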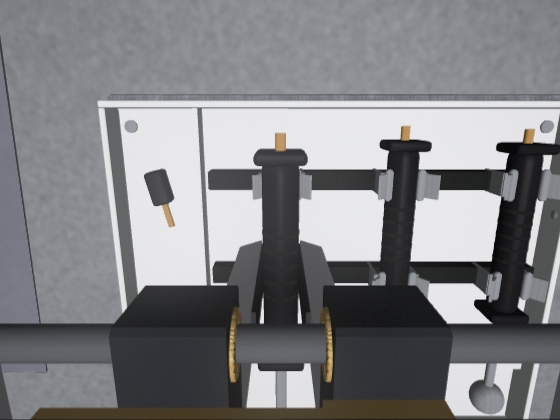

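>>> drive_tool --deltas "1 0.5 14 -0.002 0 0; 0 0 10 0 0 0; 0 0 3 0 0 0; 0 0 0 0 0 0; 0 0 2 0 0 0; 0 0 2 0 0 0; 0 0 0 0 0 0"

```text
time: 36.83
tcp_pos: [0.5096, 0.1637, 0.0692]
tool_rot: [0.001, -0.037, 0.999, -0.0]
ft_force: [0.3, -1.4, 0.1]
gripper_width: 0.0169
```

>>> drive_tool --deltas "0.5 0 2 0 0 0; 0.5 0 2 0 0 0; 0.5 0 2 0 0 0; 0.5 0 2 0 0 0; 0.5 0 2 0 0 0; 0 0 0 0 0 0; 0 0 0 0 0 0"

```text
time: 37.7
tcp_pos: [0.5095, 0.1638, 0.0613]
tool_rot: [0.003, -0.037, 0.999, 0.0]
ft_force: [0.3, -0.7, 9.4]
gripper_width: 0.0168
```

```bash
python3 -c "
from h import *
plan([.5097,.1634,.0707],.0745)"
```

```text
t 37.7 tcp [0.5095 0.1638 0.0613] psi 0.0743901202118798 F [ 0.2803 -0.7401  9.3602] w 0.016848384134019356
turn first [-0.0002  0.0066 -0.0001] then shift mm [-0.1306 -0.414  -9.3589] (or shift before turn [-0.1924 -0.4155 -9.3578] )
```

>>> drive_tool --deltas "0.4 0 2 0 0 0; 0.4 0 2 0 0 0; 0.2 0 1 0 -0.015 0; 0 0 0 0 -0.02 0; 0 0 0 0 0 0; 0 0 0 0 0 0"

```text
time: 38.45
tcp_pos: [0.5097, 0.1638, 0.0575]
tool_rot: [0.022, -0.037, 0.999, 0.001]
ft_force: [0.8, -0.6, 12.3]
gripper_width: 0.0169
```

>>> drive_tool --deltas "0.2 0 1 0 0 0; 0.2 0 1 0 0 0; 0 0 0 0 0 0; 0 0 0 0 0 0"

```text
time: 38.95
tcp_pos: [0.5097, 0.1638, 0.0559]
tool_rot: [0.022, -0.037, 0.999, 0.001]
ft_force: [-0.1, -0.9, 14.7]
gripper_width: 0.017
```

>>> drive_tool --deltas "0.2 0 1 0 0 0; 0.2 0 1 0 0 0; 0 0 0 0 0 0; 0 0 0 0 0 0"

```text
time: 39.45
tcp_pos: [0.5097, 0.1639, 0.0544]
tool_rot: [0.023, -0.037, 0.999, 0.001]
ft_force: [-0.9, -1.8, 17.5]
gripper_width: 0.0166
```

>>> drive_tool --deltas "0.2 -0.3 1 0 0 0; 0.2 0 1 0 0 0; 0 0 0 0 0 0; 0 0 0 0 0 0"

```text
time: 39.95
tcp_pos: [0.5098, 0.1638, 0.0528]
tool_rot: [0.023, -0.037, 0.999, 0.001]
ft_force: [-0.5, -1.3, 18.7]
gripper_width: 0.0165
```

>>> drive_tool --deltas "0 0 0 0 0.025 0; 0 0 0 0 0.025 0; 0 0 0 0 0.025 0; 0 0 0 0 0 0; 0 0 0 0 0 0"

```text
time: 40.58
tcp_pos: [0.5093, 0.1637, 0.0522]
tool_rot: [-0.015, -0.037, 0.999, -0.0]
ft_force: [-1.0, -0.5, 17.8]
gripper_width: 0.0167
```

```bash
python3 -c "
from h import *
plan([.5097,.1634,.0707],.0745)"
```

```text
t 40.575 tcp [0.5093 0.1637 0.0522] psi 0.0743622079675779 F [-1.0086 -0.4972 17.7603] w 0.016737264620486175
turn first [ 0.0003 -0.0302 -0.0001] then shift mm [ -0.3811  -0.3525 -18.4656] (or shift before turn [  0.1768  -0.347  -18.4688] )
```

>>> drive_tool --deltas "0.2 0 1 0 0 0; 0.2 0 1 0 0 0; 0 0 0 0 0 0; 0 0 0 0 0 0"

```text
time: 41.08
tcp_pos: [0.5093, 0.1638, 0.0508]
tool_rot: [-0.015, -0.037, 0.999, -0.0]
ft_force: [0.7, -1.4, 19.5]
gripper_width: 0.0167
```

>>> drive_tool --deltas "0.2 0 1 0 0 0; 0 0 0 0 0 0; 0 0 0 0 0 0"

```text
time: 41.45
tcp_pos: [0.5093, 0.1637, 0.0501]
tool_rot: [-0.014, -0.037, 0.999, -0.0]
ft_force: [-1.6, -1.1, 20.4]
gripper_width: 0.0169
```

Tilt back the other way at this force, as that released the others.

>>> drive_tool --deltas "0 0 0 0 -0.025 0; 0 0 0 0 -0.025 0; 0 0 0 0 -0.02 0; 0 0 0 0 0 0"

```text
time: 41.95
tcp_pos: [0.5094, 0.1637, 0.0491]
tool_rot: [0.021, -0.037, 0.999, 0.001]
ft_force: [4.5, -0.3, 9.5]
gripper_width: 0.0167
```

```bash
python3 -c "
from h import *
plan([.5097,.1634,.0707],.0745)"
```

```text
t 41.95 tcp [0.5094 0.1637 0.0491] psi 0.07450956382213915 F [ 4.5244 -0.3189  9.4868] w 0.01666499303049306
turn first [0.0003 0.0428 0.    ] then shift mm [ -0.31    -0.3633 -21.5578] (or shift before turn [ -1.2324  -0.3562 -21.5249] )
```

>>> drive_tool --deltas "0 0 1 0 0.02 0; 0 0 1 0 0.02 0; 0 0 1 0 0.02 0; 0 0 1 0 0 0; 0 0 0 0 0 0"

```text
time: 42.58
tcp_pos: [0.5088, 0.1637, 0.0447]
tool_rot: [-0.01, -0.037, 0.999, -0.0]
ft_force: [0.7, -0.3, 14.4]
gripper_width: 0.0171
```

>>> drive_tool --deltas "0 0 -5 0 -0.01 0; 0 0 -5 0 -0.01 0; 0 0 0 0 0 0; 0 0 0 0 0 0"

```text
time: 43.08
tcp_pos: [0.5089, 0.1637, 0.0531]
tool_rot: [0.0, -0.037, 0.999, 0.0]
ft_force: [5.6, 0.6, 4.6]
gripper_width: 0.0169
```

>>> drive_tool --deltas "0 0 0 0 0 0; 0 0 0 0 0 0; 0 0 0 0 0 0; 0 0 0 0 0 0" --grip 40

```text
time: 43.58
tcp_pos: [0.5035, 0.163, 0.0503]
tool_rot: [-0.005, -0.037, 0.999, -0.0]
ft_force: [0.3, 0.6, -0.1]
gripper_width: 0.0399
```

>>> drive_tool --deltas "0 0 -20 0 0 0; 0 0 -40 0 0 0; 0 0 -50 0 0 0; 0 0 -50 0 0 0; 0 0 0 0 0 0; 0 0 0 0 0 0"

```text
time: 44.32
tcp_pos: [0.5051, 0.1632, 0.2102]
tool_rot: [-0.005, -0.037, 0.999, -0.0]
ft_force: [0.3, -0.2, -1.5]
gripper_width: 0.0403
```

```bash
python3 -c "
from h import *
plan([.5043,.235,.2],.0745)
im=camera('wrist')
cv2.imwrite('pics/w14.png',im)
im=camera('scene')
cv2.imwrite('pics/s14.png',cv2.resize(im[110:270,260:460],None,fx=3,fy=3,interpolation=cv2.INTER_CUBIC))"
```

```text
t 44.325 tcp [0.5051 0.1632 0.2102] psi 0.07445267813022705 F [ 0.3369 -0.2275 -1.5364] w 0.0403277995214673
turn first [-0.0004 -0.0104 -0.    ] then shift mm [-4.5018 71.6954 10.2196] (or shift before turn [-4.6044 71.6994 10.1458] )
```

View pics/w14.png

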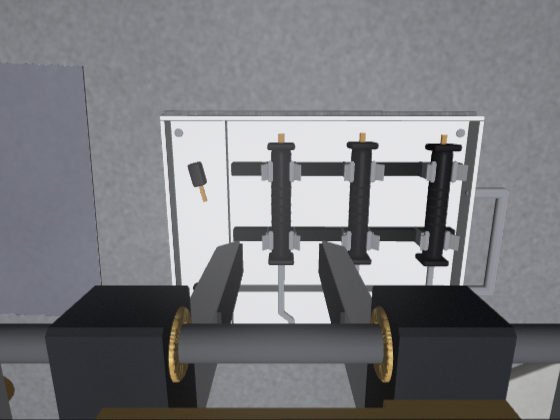

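View pics/s14.png

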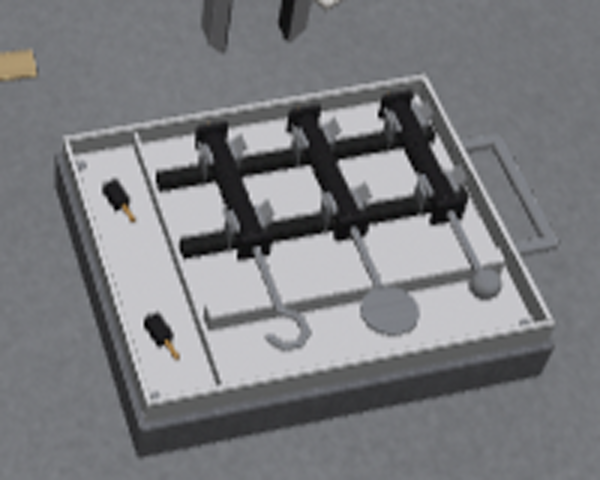

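```bash
python3 -c "
from h import *
im=cv2.imread('pics/w14.png')
cv2.imwrite('pics/w14c.png',cv2.resize(im[130:280,230:490],None,fx=3,fy=3,interpolation=cv2.INTER_CUBIC))"
```

```text
(no output)
```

View pics/w14c.png

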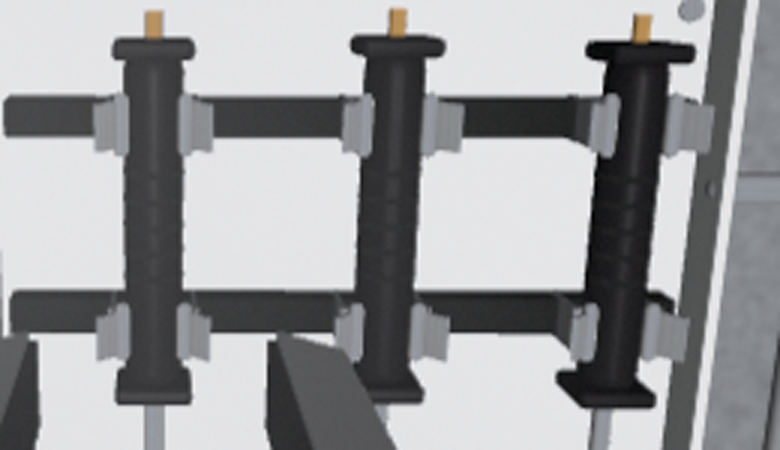

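```bash
python3 -c "
from h import *
st=read_state()
g=lambda u,v:at('wrist',230+(u+.5)/3-.5,130+(v+.5)/3-.5,.076,st)
P=np.array([[498.9,306.6],[504.2,234.8],[509.6,163.1]])
c,s=np.cos(.0745),np.sin(.0745)
for i,r,f in [(3,(153.5,48),(153.5,380)),(2,(398,46),(392,378)),(1,(640,52),(613,380))]:
    a,b=g(*f),g(*r);m=((a+b)/2)[:2]*1e3-P[i-1];d=a-b
    print(i,'x',m@[c,s],'y',m@[-s,c],np.hypot(*d[:2]),'yaw',np.arctan2(d[1],d[0])-.0745)
cv2.imwrite('pics/top9.png',camera('top'))
"
```

```text
3 x -5.567473788715123 y 0.04343968045801319 0.10017273875542626 yaw 0.00014708165660955175
2 x -6.140006294380162 y -0.5774948142760086 0.10010306616661156 yaw 0.03349930087348224
1 x -5.047657502319585 y -4.256071247040944 0.09899237267816192 yaw 0.019593814935740736
```

View pics/top9.png

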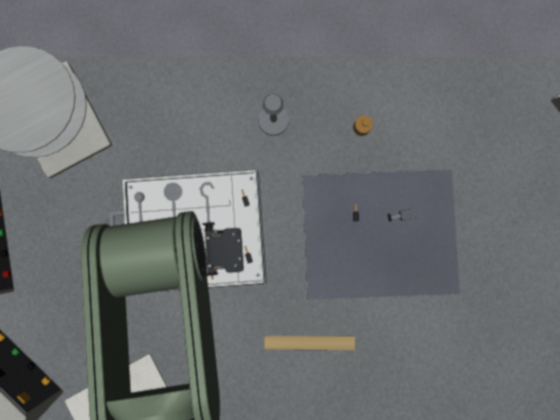

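```bash
python3 -c "
from bench import *
print(read_state()['qvel'].round(3)); hand_in()"
```

```text
[ 0.001  0.001 -0.005 -0.    -0.001  0.001]
the job is handed in; nothing more can be done
```

The three wands are in the tray and the job is handed in at about 44 s. Counted from the carrying handle they lie ball, disc, hook, all with their heads on the shaft-bar side.

**Pressing:** I pressed each wand in small steps while gently rocking it. Each one snapped home with a clear force drop:

| Wand | Force before the snap | Force after |
|---|---|---|
| Ball | about 22 N | about 13 N |
| Disc | about 20 N | about 10 N |
| Hook | about 20 N | about 10 N |

The ball wand did not snap when I pressed it level. It went in only when I rocked it at about 22 N, slightly above the stated 14 to 21 N. I estimate the foam pad sank at most about 17 mm, short of the 22 mm limit.

**Last checks:**
- The final pictures show all three handles down between the jaws of both their clips, and the wands released.
- The gripper is about 0.2 m up and touches nothing.
- The two plugs in the tray, the loose plug and boss on the mat, the weight and the sphere stand look unmoved.

**One check disagreed:** a last oblique measurement from the wrist camera put the ball wand about 4 mm across its place, right at the limit. It also read the disc wand 0.03 rad out of line, and all three handles 5 to 6 mm back along x, which is within limits. I take the 4 mm to be a perspective error at the edge of the picture. The earlier picture from straight above place 1 showed the ball wand centred between its clips, and I did not measure it again.

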